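# Fit the purge filter in the push-to-open tray

## Task

Press the red pad on the purge unit so that its tray pops out, set the blue-knobbed filter cartridge upright and fully home in the tray's round pocket, then push the tray back in until its latch catches and it stays shut. Press gently and let up as soon as the push meets the latch's stop: more than about 18 N on the pad would break the latch. Do not disturb the other cartridges or the things lying about on the bench.

Things in the scene. Friction and masses are not known exactly. Their poses are not given: they have to be found in the camera images.
- unit: purge unit, fixed to the bench: cream housing 200 mm deep (x), 180 mm wide (y), 62 mm high; a grey gauge block 50 mm high stands on its top from 45 mm behind the centre. Origin: centre of its underside, on the bench; x points from the tray front into the housing, z up. The front face lies 100 mm before the origin; the tray slides out of it along -x
- tray (a joint): how far the tray is out, in m: 0 latched shut, 0.090 fully out, negative when pressed in past the latched position. A damped spring pushes it out (5 N when shut, 3 N when out; popping out takes 1 to 2 s). Pressing from shut to the latch's stop and letting go frees it; pushing from out to that same stop and letting go latches it at 0
- stop (a point): the latch unit hidden in the housing, roughly placed (unit axes). Its stop is met when the tray is 8 to 18 mm inward of the latched position, differently each time. Before it a slow push takes 4 to 8 N, beyond it the force climbs 8 N per mm; 10 to 14 N means the stop is well met. A push that ends short of the stop does not work the latch
- pad (a point): centre of the front face of the red push pad on the tray front: 70 mm wide, 36 mm high, upright, looking along -x of the unit, centre 28 mm above the bench, 30 mm proud of the housing's front face when latched. It moves with the tray; same axes as the unit
- pocket (a point): where the cartridge's centre (half-way up) lies when it is fully home: on the pocket's axis, 76 mm behind the pad's face, 25 mm above the bench. Moves with the tray; same axes as the unit. Inside the housing while shut; when fully out it is clear, 44 mm before the housing face. The tray front before it is 50 mm high, its back face 34 mm from this axis
- well (a point): centre of the pocket's floor, 7 mm above the bench, moves with the tray. The pocket is a round well 50 mm across and 8 mm deep in an aluminium plate 68 x 116 mm whose top is 15 mm above the bench. The housing's lintel above the tray is 51 mm above the bench: a cartridge that is not home strikes it
- blue_center (a point): THE ONE TO FIT: filter cartridge with blue band and blue knob. Round aluminium body 44 mm across, 18 mm tall, foot chamfered 3 mm; on it a round knob 22 mm across, 18 mm tall; 36 mm in all, about 0.12 kg. This point: on its axis, half-way up (18 mm above its underside), z up. Three alike stand in a row, about 80 mm apart, on a grey mat 4 mm thick
- amber_center (a point): leave alone: filter cartridge with orange band and orange knob. Round aluminium body 44 mm across, 18 mm tall, foot chamfered 3 mm; on it a round knob 22 mm across, 18 mm tall; 36 mm in all, about 0.12 kg. This point: on its axis, half-way up (18 mm above its underside), z up. Three alike stand in a row, about 80 mm apart, on a grey mat 4 mm thick
- white_center (a point): leave alone: filter cartridge with white band and white knob. Round aluminium body 44 mm across, 18 mm tall, foot chamfered 3 mm; on it a round knob 22 mm across, 18 mm tall; 36 mm in all, about 0.12 kg. This point: on its axis, half-way up (18 mm above its underside), z up. Three alike stand in a row, about 80 mm apart, on a grey mat 4 mm thick
- wash: leave alone: white bottle with a red cap, 60 mm across, 160 mm tall; origin at the centre of its underside
- jar: leave alone: amber jar 56 mm across, 70 mm tall; origin at the centre of its underside
- swabs: leave alone: white open box 100 x 70 x 50 mm; origin at the centre of its underside
- carrier: leave alone: black wafer carrier with a blue lid, 124 x 124 x 66 mm; origin at the centre of its underside
- tweezers: leave alone: steel tweezers lying flat, 135 mm long, 8 mm thick; origin at the underside of the handle, long axis x
Not all that is in view belongs to the job. What is shaped like the part that bears blue_center but purple or yellow is not meant.

How it is judged (in metres and radians):
On the way, in this order (a step that is already met when the one before it is completed fails the run):
1. the latch lets go and the tray springs out (value of joint tray above 0.075 m), for 0.2 s.
2. the blue cartridge stands fully home in the pocket of the open tray, let go (value of joint tray above 0.05 m and distance between blue_center and pocket below 0.004 m and angle between blue_center's own z axis and vertical below 0.1 rad and contact force between the fingers and blue below 0.1 N), for 0.2 s.
At the end, for the whole second after the job is handed in: the tray is latched shut (within 3 mm of its latched position, at rest) with the blue cartridge at rest in its pocket, within 4 mm of the fully-home point and upright within 0.1 rad, the robot clear (value of joint tray between -0.003 and 0.003 m and velocity of joint tray below 0.01 m/s and distance between blue_center and pocket below 0.004 m and angle between blue_center's own z axis and vertical below 0.1 rad and linear speed of blue below 0.02 m/s); the robot touches nothing.
It fails at once if the robot itself presses on the unit or its tray with more than 20 N (contact force between any of the fingers, the arm and unit above 20 N).
It fails at once if another cartridge is shifted by more than 15 mm (distance of any of amber_center, white_center from where it was at the start of the episode above 0.015 m).
It fails at once if the bottle, jar, swab box, carrier or tweezers is shifted by more than 20 mm (distance of any of wash, jar, swabs, carrier, tweezers from where it was at the start of the episode above 0.02 m).
It also fails if it takes over 72 s, if anything falls off the work surface, if the arm or the gripper's body presses on something with over 40 N, if the wrist force passes 120 N, or if a joint passes its speed limit or range.

## Robot

A 6-joint arm with a two-finger parallel gripper is mounted at the origin on the work surface. World frame = base frame: x ahead of the robot, y to its left, z up, the work surface at z = 0. Lengths are in m, angles in degrees, forces in N, time in s.
With the tool pointing down it reaches from about 0.3 to 0.75 m from the base axis. Payload 8.5 kg.
Tool frame: the origin (TCP) lies midway between the tips of the shut fingers; the grasp point (between the pads) lies 19 mm behind it; z points along the fingers, y is the direction in which the jaws open and shut (so a half turn about z gives the same grasp; the last joint's range is limited). The gripper opens to 85 mm and grips with 20 to 120 N. Pads are 22 mm wide; open, the fingers measure 114 mm over their backs; the gripper's body (76 mm by 85 mm) begins 54 mm behind the grasp point. The pads swing forward as they close: fully open they stand 13 mm farther back than shut.
Start: joints at [-83.497, 21.807, 74.336, -0, 83.858, -12.336], TCP at [0.178, -0.521, 0.231] pointing down, gripper open.
Joint ranges: [-178.18, 178.18], [-50.72, 133.34], [12.68, 142.11], [-81.47, 261.47], [9.98, 163.14], [-165.26, 165.26]. Speed limits (degrees/s): [136.94, 136.94, 180, 180, 180, 180].

## Interface

Orientations are given as a 3x3 rotation matrix whose columns are the frame's x, y, z axes.
In Python, from rig import env gives the robot as it stands.
- The arm moves only by the shell command python3 -m inch 'ROWS' [FORCE]. ROWS is text: rows parted by semicolons, each of 5 numbers parted by spaces: the finger opening in mm, from 0 to 85.4, then the shift along the tool's x, y, z in mm, then the turn about the tool's z in degrees. In form: jaw dx dy dz turn; .... A call has 1 to 10 rows; each row is the pose to reach, as a shift and turn from the pose commanded when the call began, along the tool's axes at that moment; what a row does not reach only later rows make up. A row lasts 1/8 s, in which the tool goes at most 62.5 mm and 10.7 degrees, less where a joint would pass 70% of its speed; a pose out of reach is approached as far as the arm can. A call with a gripper value outside its range is refused whole. The fingers move at their own pace and stop on an object; FORCE is the grip in N (left out, the last holds). Time passes only in rows, so rows that repeat a pose let the fingers close. It gives the time, the measured TCP pose, the force and the opening at its end, in the units of the state.
- env.observe(): the state, without advancing time (a new reading comes with each control period).
- env.get_image(name): name is "scene" or "top"; returns a dict with "color" (480x640x3 uint8, blue, green, red), "range_z" (480x640 float32, m along the optical axis (not along the pixel's ray), 0 where there is no reading), "fov_y" (degrees; the focal length in pixels is half the picture's height over the tangent of half this angle, whatever the lens; pixels are square), "cx", "cy" (the principal point, pixels), "R" (3x3) and "t" (3): a world point X has camera coordinates R X + t. Camera axes: x right, y down, z forward; pixel columns grow to the right and rows downward; lengths in m; the calibration is good to about 2 mm. A picture is of the moment at which its call begins.
- env.close_job(): hands the job in, once; it reports no verdict.
The state is a dict: "time_s": time; "q": joint angles; "qvel": joint speeds; "joint_efforts": joint torques, N m; "position": TCP position; "tool_rot": TCP orientation; "ft_force": force on the tool from outside, world axes, zero at the start; "wrist_torque": the same for the moment, N m; "grip_width": finger opening in m.
Only numpy, scipy, OpenCV 4.12 (cv2) and the standard library are available. Lean on these libraries where they do the work, as an engineer would, in place of code of your own. Each camera call takes 0.05 s, during which the arm holds its last target.

## Working session

There is one attempt and no reset: what is moved stays moved. The work goes in short steps, Python scripts to look and compute and a shell command to move; the robot and the scene stay as the last step left them, time stands still between calls to the robot, and variables do not carry over. Pictures are saved under pics/ and viewed, and the job is handed in when it is done.

```bash
ls; mkdir -p pics; python3 - <<'E'
from rig import env
import cv2
o=env.observe()
for k in o: print(k,o[k])
for n in("scene","top"):
    g=env.get_image(n); cv2.imwrite(f"pics/{n}0.png",g["color"]); print(n,g["fov_y"],g["cx"],g["cy"],g["R"],g["t"])
E
```

```text
pics
time_s 0.0
q [-8.34963877e+01  2.18410912e+01  7.43863243e+01 -2.06081384e-04
  8.38570874e+01 -1.23346158e+01]
qvel [-0.03219714 -0.06957133  0.08440818 -0.01552838  0.01373161 -0.12119855]
joint_efforts [ 3.03979519e-03 -4.48457623e+01 -2.31275278e+01  1.26120153e-05
  4.82552889e-03 -8.15361517e-06]
position [ 0.17756631 -0.52023219  0.23070158]
tool_rot [[ 9.46433933e-01  3.22897477e-01 -1.70603635e-04]
 [ 3.22897372e-01 -9.46432851e-01  1.46495699e-03]
 [ 3.11566032e-04 -1.44157247e-03 -9.99998912e-01]]
ft_force [ 0.42842144 -0.01855851 -0.41219441]
wrist_torque [0.03134949 0.01003072 0.03600998]
grip_width 0.08539939000136014
scene 54.487120675757254 320.00690429203325 234.2540245883884 [[-0.14294023  0.98960603 -0.01574788]
 [ 0.7709549   0.10135206 -0.62877365]
 [-0.62064211 -0.10201795 -0.77742891]] [ 0.08526882 -0.38859022  1.74172925]
top 45.03832008020511 314.6124851146657 236.76046469299064 [[ 0.01967284 -0.99972533 -0.01273775]
 [-0.98361484 -0.01706911 -0.17947283]
 [ 0.17920611  0.01605978 -0.98368046]] [-0.00551679  0.5871681   1.50495831]
```

View pics/scene0.png

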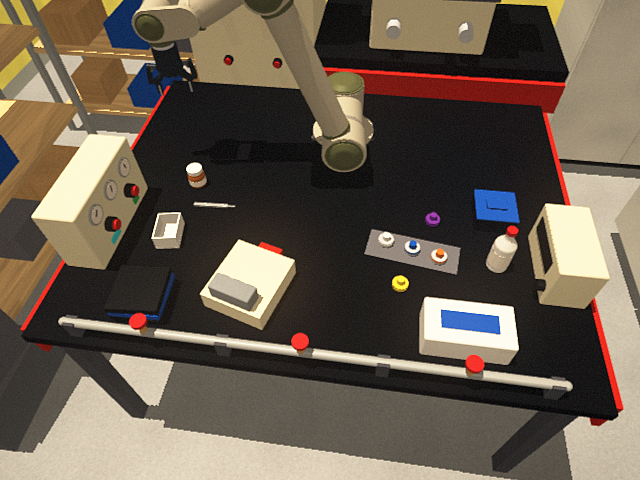

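View pics/top0.png

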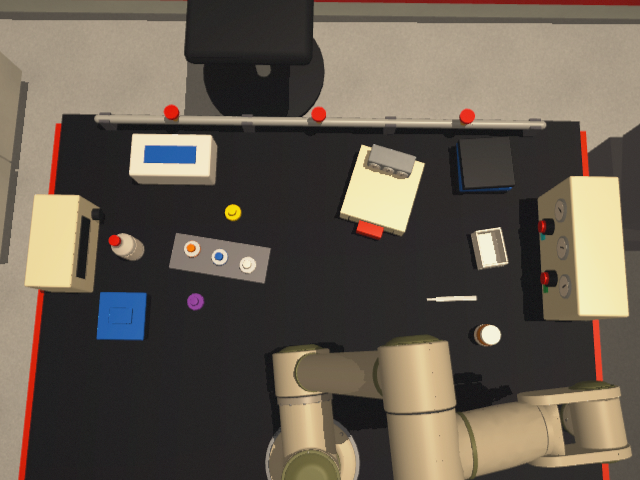

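The top view shows the red pad at about (369,229) and the unit at about (385,190). Look-alikes in the top view: blue knob (219,257), orange (191,249), white (248,265), purple (195,301) and yellow (233,212). The last two stand off the mat. I choose the blue one on the mat, and check it in a crop while measuring.

```bash
cat > h.py <<'E'
import numpy as np,cv2
def ray(g,u,v,z):
    f=240/np.tan(np.radians(g["fov_y"]/2)); R=np.array(g["R"]);t=np.array(g["t"])
    d=R.T@np.array([(u-g["cx"])/f,(v-g["cy"])/f,1]);c=-R.T@t
    return c+d*(z-c[2])/d[2]
def proj(g,X):
    f=240/np.tan(np.radians(g["fov_y"]/2)); p=np.array(g["R"])@X+np.array(g["t"])
    return np.array([g["cx"]+f*p[0]/p[2],g["cy"]+f*p[1]/p[2]])
def blob(g,lo,hi,box):
    x0,y0,x1,y1=box
    hsv=cv2.cvtColor(g["color"],cv2.COLOR_BGR2HSV)
    m=cv2.inRange(hsv,np.array(lo),np.array(hi)); k=np.zeros_like(m);k[y0:y1,x0:x1]=m[y0:y1,x0:x1]
    n,l,s,c=cv2.connectedComponentsWithStats(k)
    i=1+np.argmax(s[1:,4]); return c[i],s[i],(l==i).astype(np.uint8)
E
python3 - <<'E'
from rig import env
from h import *
G={n:env.get_image(n) for n in("scene","top")}
T=G["top"];S=G["scene"]
for n,b in(("top",(205,245,235,270)),("scene",(398,232,425,260))):
    c,s,m=blob(G[n],(100,120,60),(130,255,255),b); print(n,"blue",c,s,ray(G[n],*c,0.036))
    for z in(.04,.03): print(z,ray(G[n],*c,z))
# pad red
for n,b in(("top",(345,210,395,245)),("scene",(250,235,290,260))):
    c,s,m=blob(G[n],(0,150,80),(8,255,255),b); cs=cv2.findContours(m,0,2)[0]
    r=cv2.minAreaRect(max(cs,key=cv2.contourArea)); print(n,"red",c,s,r); print([ray(G[n],*p,0.046).round(4) for p in cv2.boxPoints(r)])
# housing top
c,s,m=blob(T,(12,25,110),(35,140,255),(330,130,435,245)); cs=max(cv2.findContours(m,0,2)[0],key=cv2.contourArea)
h=cv2.convexHull(cs);print("house",s); a=cv2.approxPolyDP(h,5,True)[:,0]
for p in a: print(p,ray(T,*p,.062).round(4))
c0=cv2.resize(T["color"][220:310,160:280],None,fx=6,fy=6,interpolation=2)[:, :400+320]
c1=cv2.resize(T["color"][135:245,330:435],None,fx=5,fy=5,interpolation=2)
cv2.imwrite("pics/c0.png",c0);cv2.imwrite("pics/c1.png",c1)
E
```

```text
top blue [218.55555556 256.06666667] [215 253   8   7  45] [0.53257329 0.26497541 0.036     ]
0.04 [0.53199353 0.26424073 0.04      ]
0.03 [0.53344293 0.26607744 0.03      ]
scene blue [412.44680851 244.21276596] [409 240   7   9  47] [0.53631789 0.26322453 0.036     ]
0.04 [0.53950444 0.26273885 0.04      ]
0.03 [0.53153808 0.26395304 0.03      ]
top red [369.46938776 229.49271137] [356 220  28  20 343] ((369.55950927734375, 229.5567626953125), (26.54125213623047, 12.939779281616211), 17.10272979736328)
[array([ 0.6039, -0.1035,  0.046 ]), array([ 0.6383, -0.1135,  0.046 ]), array([ 0.6178, -0.1823,  0.046 ]), array([ 0.5836, -0.172 ,  0.046 ])]
scene red [270.68243243 247.39189189] [258 241  25  14 148] ((270.77685546875, 247.39144897460938), (25.63158416748047, 5.926377296447754), 20.22486114501953)
[array([ 0.6082, -0.1794,  0.046 ]), array([ 0.5874, -0.1781,  0.046 ]), array([ 0.61  , -0.1022,  0.046 ]), array([ 0.6303, -0.1042,  0.046 ])]
house [ 340  144   85   91 5040]
[361 145] [ 0.8445 -0.1174  0.062 ]
[424 163] [ 0.7956 -0.2897  0.062 ]
[401 234] [ 0.5971 -0.2255  0.062 ]
[340 216] [ 0.6435 -0.062   0.062 ]
```

View pics/c0.png

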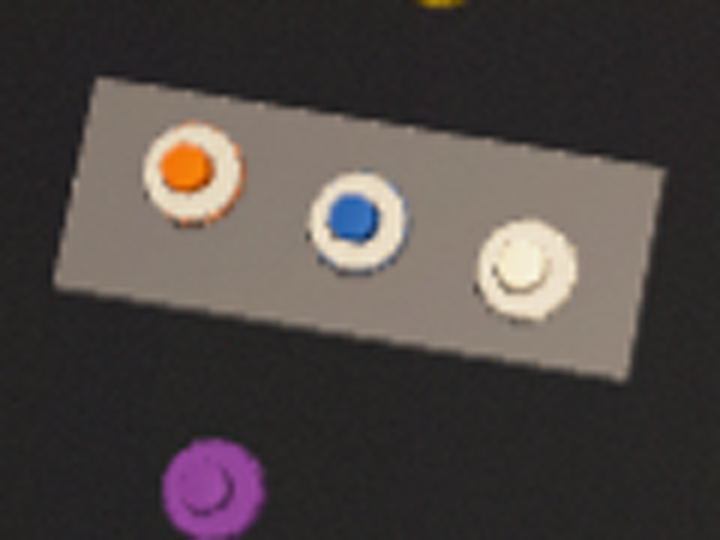

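View pics/c1.png

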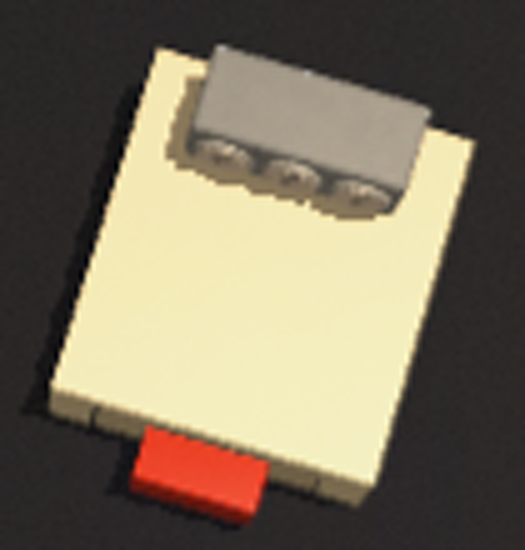

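```bash
python3 - <<'E'
from rig import env
from h import *
T=env.get_image("top")
hsv=cv2.cvtColor(T["color"],cv2.COLOR_BGR2HSV)
V=hsv[:,:,2]
for p in[(385,215),(410,180),(350,213),(348,218),(368,224),(368,233),(372,235)]: print(p,hsv[p[1],p[0]])
# top face rect edges: fit lines through top-face boundary points
m=cv2.inRange(hsv,np.array((12,25,205)),np.array((40,160,255)));m[:135]=0;m[245:]=0;m[:,:330]=0;m[:,435:]=0
cs=max(cv2.findContours(m,0,cv2.CHAIN_APPROX_NONE)[0],key=cv2.contourArea);h=cv2.convexHull(cs)
for p in cv2.approxPolyDP(h,4,True)[:,0]: print("top",p,ray(T,*p,.062).round(4))
W=np.array([ray(T,*p,.062)[:2] for p in cs[:,0]])
from math import *
th=radians(-16.3);ux=np.array([cos(th),sin(th)]);uy=np.array([-sin(th),cos(th)])
X=W@ux;Y=W@uy
print(X.min(),X.max(),Y.min(),Y.max())
def fit(sel):
    p=W[sel].astype(np.float32); l=cv2.fitLine(p,cv2.DIST_HUBER,0,.001,.001).ravel(); return degrees(atan2(l[1],l[0])),l[2:]@ux,l[2:]@uy,sel.sum()
xm=(X.max()+X.min())/2;ym=(Y.max()+Y.min())/2
print("front",fit((X<X.min()+.012)&(abs(Y-ym)<.07)))
print("left",fit((Y>Y.max()-.010)&(abs(X-xm)<.07)))
print("right",fit((Y<Y.min()+.010)&(abs(X-xm)<.07)))
r=cv2.inRange(hsv,np.array((0,150,80)),np.array((10,255,255)));r[:215]=0;r[245:]=0;r[:,:345]=0;r[:,395:]=0
v=V[r>0];print(np.histogram(v,10))
ti=r.copy();ti[V<215]=0
for nm,k,z in(("all",r,.046),("top",ti,.046)):
    c=max(cv2.findContours(k,0,2)[0],key=cv2.contourArea)
    print(nm,[(ray(T,*p,z)[:2]@ux,ray(T,*p,z)[:2]@uy) for p in cv2.boxPoints(cv2.minAreaRect(c))],cv2.minAreaRect(c))
# blue cartridge body
w=cv2.inRange(hsv,np.array((0,0,190)),np.array((180,90,255)));w[:240]=0;w[275:]=0;w[:,:208]=0;w[:,234:]=0
c=max(cv2.findContours(w,0,2)[0],key=cv2.contourArea);e=cv2.fitEllipse(c);print("body",e,ray(T,*e[0],.022),cv2.contourArea(c))
for b,lo,hi in(((180,235,203,262),(8,150,150),(22,255,255)),):
    c,_,_=blob(T,lo,hi,b);print("amber",ray(T,*c,.04))
w=cv2.inRange(hsv,np.array((0,0,190)),np.array((180,90,255)));w[:250]=0;w[282:]=0;w[:,:236]=0;w[:,262:]=0
c=max(cv2.findContours(w,0,2)[0],key=cv2.contourArea);e=cv2.fitEllipse(c);print("white",ray(T,*e[0],.022))
E
```

```text
(385, 215) [ 26  57 244]
(410, 180) [ 25  61 244]
(350, 213) [ 26  60 244]
(348, 218) [17 74 55]
(368, 224) [  4 214 236]
(368, 233) [  4 218 219]
(372, 235) [  4 223 159]
top [362 145] [ 0.8445 -0.1202  0.062 ]
top [423 163] [ 0.7955 -0.2869  0.062 ]
top [404 231] [ 0.6054 -0.2336  0.062 ]
top [341 212] [ 0.6546 -0.0646  0.062 ]
0.6457998386673308 0.8455877534603977 -0.05483521937687001 0.12436163146879048
front (73.64727938246293, np.float64(0.6471903403360557), np.float64(0.0336612088678592), np.int64(50))
left (-16.359808175510214, np.float64(0.7582159039477883), np.float64(0.12303074647522606), np.int64(47))
right (-16.350537139872934, np.float64(0.7586185217021051), np.float64(-0.05348518934566285), np.int64(48))
(array([ 13,  32,   8,   5,   9,  10,  12,   4,  20, 231]), array([ 81. ,  97.2, 113.4, 129.6, 145.8, 162. , 178.2, 194.4, 210.6,
       226.8, 243. ]))
all [(np.float64(0.608656237157904), np.float64(0.07019400859681237)), (np.float64(0.6444820503282337), np.float64(0.07016732641889276)), (np.float64(0.6441593952517566), np.float64(-0.001556019031938305)), (np.float64(0.6084430194833095), np.float64(-0.0012565871100211068))] ((369.55950927734375, 229.5567626953125), (26.54125213623047, 12.939779281616211), 17.10272979736328)
top [(np.float64(0.6161591885867429), np.float64(0.06840040849834347)), (np.float64(0.6436567426967609), np.float64(0.06837462267458395)), (np.float64(0.6433570248206625), np.float64(0.0012239310305188211)), (np.float64(0.6159381806195878), np.float64(0.0014457545012561135))] ((369.7406005859375, 228.34324645996094), (24.850257873535156, 9.925397872924805), 17.10272979736328)
body ((219.2648468017578, 256.199462890625), (14.40917682647705, 15.327251434326172), 46.38926696777344) [0.53427032 0.26558456 0.022     ] 163.0
amber [0.55389247 0.34150322 0.04      ]
white [0.51323479 0.18760869 0.022     ]
```

Unit yaw is −16.35°. The pad face is at unit-X 0.616 and Y 0.0347, so world (0.601,−0.140). The housing top measures 200×178 mm and the pad about 70 mm wide, which fits the sizes given. The blue body centre is at (0.534,0.265), with neighbours 79 mm either side. Blue knob and band confirmed in the crop. Moving to before the pad.

```bash
python3 -m inch '0 40 -21 0 4; 0 90 -47 0 10; 0 145 -76 0 18; 0 200 -105 0 26; 0 255 -134 0 34; 0 310 -163 0 35.2; 0 365 -192 0 35.2; 0 420 -221 0 35.2; 0 460 -242 0 35.2; 0 481.5 -253.4 0 35.2' 40; python3 -m inch '0 0 0 0 0; 0 0 0 0 0'
```

```text
time_s: 1.5
position: [0.5526, -0.1232, 0.231]
tool_rot: [[0.96, -0.28, -0.0], [-0.28, -0.96, 0.0], [-0.0, -0.0, -1.0]]
ft_force: [-1.2, -1.6, -0.1]
grip_width: 0.0002
time_s: 1.75
position: [0.551, -0.1258, 0.2312]
tool_rot: [[0.959, -0.282, -0.0], [-0.282, -0.959, -0.0], [-0.0, 0.0, -1.0]]
ft_force: [-0.2, 0.8, 0.2]
grip_width: 0.0001
```

```bash
python3 -m inch '0 0 0 40 0; 0 0 0 90 0; 0 0 0 140 0; 0 0 0 180 0; 0 0 0 203 0; 0 0 0 209 0; 0 0 0 209 0; 0 0 0 209 0'; python3 - <<'E'
from rig import env
import cv2
for n,b in(("scene",(200,180,330,290)),("top",(310,130,450,270))):
    c=env.get_image(n)["color"][b[1]:b[3],b[0]:b[2]];cv2.imwrite(f"pics/d_{n}.png",cv2.resize(c,None,fx=4,fy=4,interpolation=2))
print(env.observe()["ft_force"],env.observe()["position"])
E
```

```text
time_s: 2.75
position: [0.5519, -0.1257, 0.0235]
tool_rot: [[0.959, -0.282, 0.002], [-0.282, -0.959, -0.001], [0.002, 0.0, -1.0]]
ft_force: [-0.8, 0.0, -0.7]
grip_width: -0.0
[-0.35252682 -0.10134539  0.36934885] [ 0.55184842 -0.12545916  0.02330399]
```

View pics/d_scene.png

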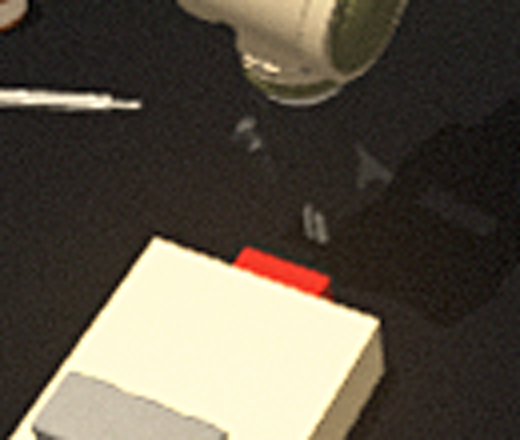

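View pics/d_top.png

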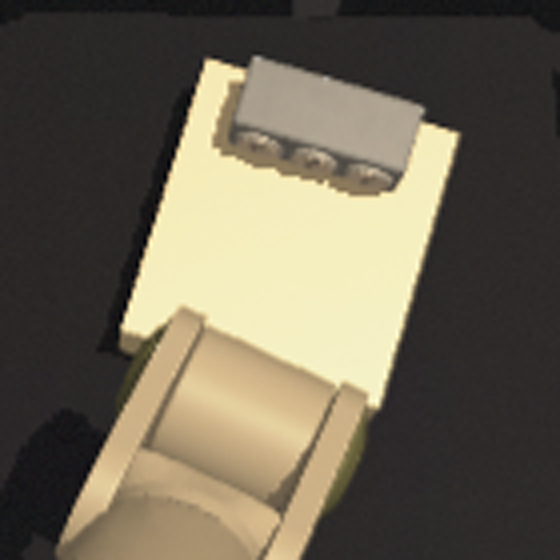

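```bash
python3 -m inch '0 5 0 0 0; 0 11 0 0 0; 0 17 0 0 0; 0 21 0 0 0; 0 24 0 0 0; 0 26 0 0 0; 0 27 0 0 0; 0 27 0 0 0'; python3 -m inch '0 1 0 0 0; 0 2 0 0 0; 0 2 0 0 0'; python3 -m inch '0 1 0 0 0; 0 2 0 0 0; 0 2 0 0 0'
```

```text
time_s: 3.85
position: [0.5774, -0.1328, 0.0223]
tool_rot: [[0.96, -0.282, 0.0], [-0.282, -0.96, 0.0], [-0.0, -0.0, -1.0]]
ft_force: [-0.4, 0.9, -0.0]
grip_width: 0.0
time_s: 4.22
position: [0.5794, -0.1334, 0.0223]
tool_rot: [[0.96, -0.282, 0.0], [-0.282, -0.96, -0.0], [0.0, 0.0, -1.0]]
ft_force: [-0.3, 0.1, -0.4]
grip_width: 0.0
time_s: 4.6
position: [0.5813, -0.134, 0.0223]
tool_rot: [[0.96, -0.282, 0.0], [-0.282, -0.96, -0.0], [0.0, -0.0, -1.0]]
ft_force: [0.1, -0.5, 0.0]
grip_width: 0.0002
```

```bash
for i in 1 ; do python3 -m inch '0 1 0 0 0; 0 2 0 0 0; 0 3 0 0 0; 0 3 0 0 0'; python3 -m inch '0 1 0 0 0; 0 2 0 0 0; 0 3 0 0 0; 0 3 0 0 0';  python3 -m inch '0 1 0 0 0; 0 2 0 0 0; 0 3 0 0 0; 0 3 0 0 0'; done | grep -E "pos|ft"
```

```text
position: [0.5842, -0.1348, 0.0223]
ft_force: [-0.5, 0.7, 0.0]
position: [0.587, -0.1357, 0.0223]
ft_force: [0.4, 0.6, -0.1]
position: [0.5894, -0.1363, 0.0223]
ft_force: [-4.0, 0.6, 3.2]
```

```bash
for i in 1 ; do python3 -m inch '0 0.5 0 0 0; 0 1 0 0 0; 0 1.5 0 0 0; 0 2 0 0 0; 0 2 0 0 0';  python3 -m inch '0 0.5 0 0 0; 0 1 0 0 0; 0 1.5 0 0 0; 0 2 0 0 0; 0 2 0 0 0';  python3 -m inch '0 0.5 0 0 0; 0 1 0 0 0; 0 1.5 0 0 0; 0 1.5 0 0 0'; done | grep -E "pos|ft"
```

```text
position: [0.5914, -0.1369, 0.0223]
ft_force: [-6.1, 0.6, 3.1]
position: [0.5933, -0.1375, 0.0223]
ft_force: [-5.2, 0.1, 3.7]
position: [0.5948, -0.1379, 0.0223]
ft_force: [-4.7, 0.5, 3.8]
```

```bash
(python3 -m inch '0 0.5 0 0 0; 0 1 0 0 0; 0 1 0 0 0'; python3 -m inch '0 0.5 0 0 0; 0 0.5 0 0 0' ) | grep -E "pos|ft"
```

```text
position: [0.5957, -0.1382, 0.0223]
ft_force: [-4.8, 1.3, 3.2]
position: [0.5962, -0.1383, 0.0223]
ft_force: [-6.1, 1.4, 3.1]
```

```bash
(python3 -m inch '0 0.5 0 0 0; 0 0.8 0 0 0; 0 0.8 0 0 0' ) | grep -E "pos|ft"
```

```text
position: [0.597, -0.1386, 0.0223]
ft_force: [-5.7, 1.5, 3.4]
```

```bash
(python3 -m inch '0 0.5 0 0 0; 0 0.8 0 0 0; 0 0.8 0 0 0' ) | grep -E "pos|ft"
```

```text
position: [0.5977, -0.1388, 0.0223]
ft_force: [-5.0, 0.7, 3.0]
```

```bash
(python3 -m inch '0 0.5 0 0 0; 0 0.8 0 0 0; 0 0.8 0 0 0' ) | grep -E "pos|ft"
```

```text
position: [0.5985, -0.139, 0.0223]
ft_force: [-4.9, 0.8, 2.8]
```

```bash
(python3 -m inch '0 0.4 0 0 0; 0 0.8 0 0 0; 0 0.8 0 0 0' ) | grep -E "pos|ft"
```

```text
position: [0.5993, -0.1392, 0.0223]
ft_force: [-4.8, 0.2, 3.0]
```

```bash
(python3 -m inch '0 0.4 0 0 0; 0 0.8 0 0 0; 0 0.8 0 0 0' ) | grep -E "time|pos|ft"
```

```text
time_s: 10.35
position: [0.6, -0.1394, 0.0223]
ft_force: [-5.8, 1.8, 3.7]
```

```bash
(python3 -m inch '0 0.4 0 0 0; 0 0.8 0 0 0; 0 0.8 0 0 0' ) | grep -E "pos|ft"
```

```text
position: [0.6008, -0.1397, 0.0223]
ft_force: [-5.0, 1.1, 3.6]
```

```bash
(python3 -m inch '0 0.4 0 0 0; 0 0.8 0 0 0; 0 0.8 0 0 0' ) | grep -E "time|pos|ft"
```

```text
time_s: 11.1
position: [0.6015, -0.1399, 0.0223]
ft_force: [-5.1, 1.1, 4.2]
```

```bash
(python3 -m inch '0 0.4 0 0 0; 0 0.8 0 0 0; 0 0.8 0 0 0' ) | grep -E "pos|ft"
```

```text
position: [0.6023, -0.1401, 0.0223]
ft_force: [-6.3, 1.2, 2.9]
```

```bash
(python3 -m inch '0 0.4 0 0 0; 0 0.8 0 0 0; 0 0.8 0 0 0' ) | grep -E "time|pos|ft"
```

```text
time_s: 11.85
position: [0.6031, -0.1404, 0.0223]
ft_force: [-5.2, 1.7, 3.9]
```

```bash
(python3 -m inch '0 0.4 0 0 0; 0 0.8 0 0 0; 0 0.8 0 0 0' ) | grep -E "time|pos|ft"
```

```text
time_s: 12.22
position: [0.6038, -0.1406, 0.0223]
ft_force: [-5.8, 0.9, 3.3]
```

```bash
(python3 -m inch '0 0.4 0 0 0; 0 0.8 0 0 0; 0 0.8 0 0 0' ) | grep -E "time|pos|ft"
```

```text
time_s: 12.6
position: [0.6046, -0.1408, 0.0223]
ft_force: [-4.9, 0.2, 3.2]
```

```bash
(python3 -m inch '0 0.4 0 0 0; 0 0.8 0 0 0; 0 0.8 0 0 0' ) | grep -E "time|pos|ft"
```

```text
time_s: 12.98
position: [0.6054, -0.141, 0.0223]
ft_force: [-5.4, 0.3, 2.9]
```

```bash
(python3 -m inch '0 0.4 0 0 0; 0 0.8 0 0 0; 0 0.8 0 0 0' ) | grep -E "time|pos|ft"
```

```text
time_s: 13.35
position: [0.6061, -0.1412, 0.0223]
ft_force: [-5.1, 1.5, 3.6]
```

```bash
(python3 -m inch '0 0.4 0 0 0; 0 0.8 0 0 0; 0 0.8 0 0 0' ) | grep -E "time|pos|ft"
```

```text
time_s: 13.72
position: [0.6066, -0.1414, 0.0223]
ft_force: [-7.2, 1.6, 4.2]
```

```bash
(python3 -m inch '0 0.4 0 0 0; 0 0.8 0 0 0; 0 0.8 0 0 0' ) | grep -E "time|pos|ft"
```

```text
time_s: 14.1
position: [0.607, -0.1415, 0.0223]
ft_force: [-8.8, 2.1, 6.2]
```

```bash
(python3 -m inch '0 0.4 0 0 0; 0 0.7 0 0 0; 0 0.7 0 0 0' ) | grep -E "time|pos|ft"
```

```text
time_s: 14.48
position: [0.6074, -0.1416, 0.0223]
ft_force: [-10.4, 1.8, 6.4]
```

```bash
(python3 -m inch '0 0.4 0 0 0; 0 0.4 0 0 0'; python3 -m inch '0 -4 0 0 0; 0 -10 0 0 0; 0 -25 0 0 0; 0 -42 0 0 0; 0 -60 0 0 0; 0 -80 0 0 0; 0 -100 0 0 0; 0 -118 0 0 0; 0 -132 0 0 0; 0 -140 0 0 0') | grep -E "time|pos|ft"; python3 - <<'E'
from rig import env
import cv2
for n,b in(("scene",(200,180,330,290)),("top",(310,130,450,270))):
    c=env.get_image(n)["color"][b[1]:b[3],b[0]:b[2]];cv2.imwrite(f"pics/e_{n}.png",cv2.resize(c,None,fx=4,fy=4,interpolation=2))
E
```

```text
time_s: 14.72
position: [0.6076, -0.1417, 0.0223]
ft_force: [-11.6, 2.3, 7.5]
time_s: 15.98
position: [0.4748, -0.1028, 0.0225]
ft_force: [0.7, 0.2, -1.1]
```

View pics/e_scene.png

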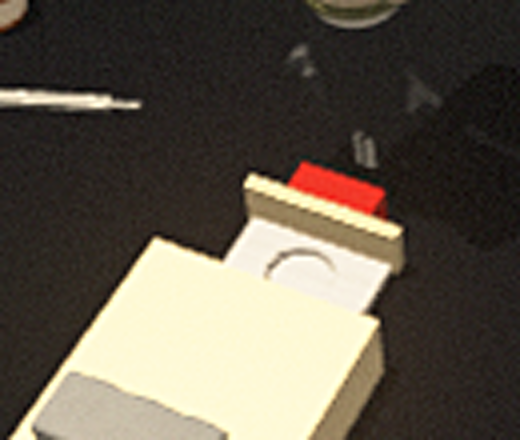

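The tray is out (scene crop: pocket visible at about (305,265), tray front behind the red pad). Now up and over to the blue cartridge.

```bash
python3 -m inch '45 0 0 -50 0; 45 0 0 -100 0; 45 0 0 -140 0; 45 0 0 -150 0; 45 0 0 -150 0'|grep -E "time|pos"; python3 - <<'E'
from rig import env
from h import *
import numpy as np
o=env.observe();p=np.array(o["position"]);R=np.array(o["tool_rot"])
print(p,(R.T@(np.array([.534,.265,.17])-p)*1000).round(1))
T=env.get_image("top")
hsv=cv2.cvtColor(T["color"],cv2.COLOR_BGR2HSV)
w=cv2.inRange(hsv,np.array((0,0,190)),np.array((180,90,255)));w[:240]=0;w[275:]=0;w[:,:208]=0;w[:,234:]=0
c=max(cv2.findContours(w,0,2)[0],key=cv2.contourArea);e=cv2.fitEllipse(c);print("body",ray(T,*e[0],.022))
(x,y),r=cv2.minEnclosingCircle(c);print(ray(T,x,y,.022),r)
S=env.get_image("scene")
hs=cv2.cvtColor(S["color"],cv2.COLOR_BGR2HSV)
w=cv2.inRange(hs,np.array((0,0,180)),np.array((180,90,255)));w[:230]=0;w[262:]=0;w[:,:402]=0;w[:,424:]=0
c=max(cv2.findContours(w,0,2)[0],key=cv2.contourArea);e=cv2.fitEllipse(c);print("S body",e,ray(S,*e[0],.022))
c,s,_=blob(T,(100,120,60),(130,255,255),(213,250,225,262));print(c,s,ray(T,*c,.04))
cv2.imwrite("pics/f.png",cv2.resize(T["color"][130:270,310:450],None,fx=4,fy=4,interpolation=2))
cv2.imwrite("pics/f2.png",cv2.resize(S["color"][220:270,380:450],None,fx=8,fy=8,interpolation=2))
E
```

```text
time_s: 16.7
position: [0.4751, -0.1028, 0.1721]
[ 0.47505963 -0.10280225  0.17211797] [ -47.1 -369.5    2.1]
body [0.53427032 0.26558456 0.022     ]
[0.53446303 0.26632063 0.022     ] 7.730923175811768
S body ((411.9065246582031, 246.05908203125), (11.1464262008667, 13.659331321716309), 101.29289245605469) [0.53226049 0.26349437 0.022     ]
[218.55555556 256.06666667] [215 253   8   7  45] [0.53199353 0.26424073 0.04      ]
```

View pics/f.png

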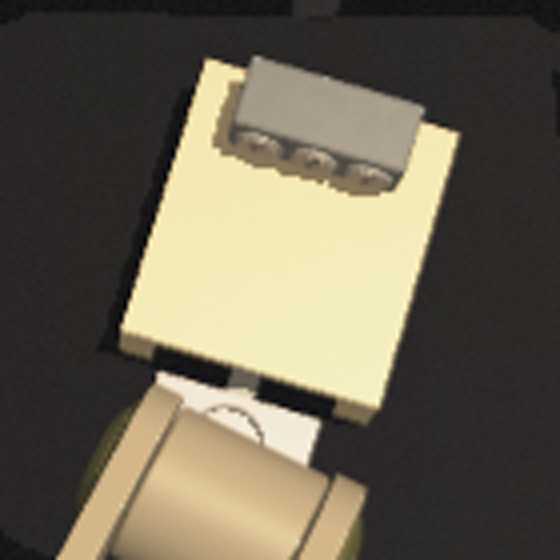

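View pics/f2.png

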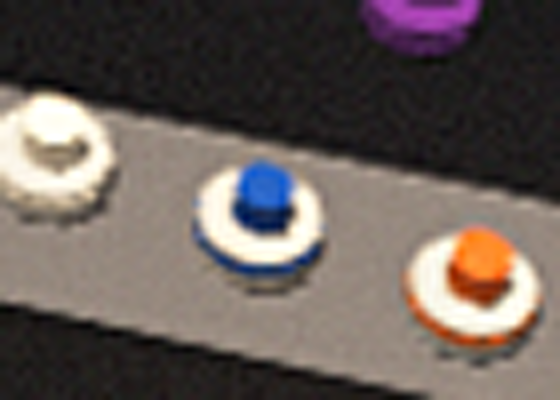

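```bash
python3 -m inch '45 -4 -28 0 0; 45 -10 -75 0 0; 45 -17 -130 0 0; 45 -24 -185 0 0; 45 -31 -240 0 0; 45 -39 -295 0 0; 45 -44 -340 0 0; 45 -47 -360 0 0; 45 -47.9 -368.7 0 0; 45 -47.9 -368.7 0 0'|grep -E "time|pos"; python3 -m inch '45 0 0 30 0; 45 0 0 65 0; 45 0 0 95 0; 45 0 0 115 0; 45 0 0 122 0; 45 0 0 122 0;45 0 0 122 0'
```

```text
time_s: 18.05
position: [0.5328, 0.2638, 0.1719]
time_s: 18.92
position: [0.5332, 0.2644, 0.0513]
tool_rot: [[0.959, -0.282, 0.002], [-0.282, -0.959, 0.0], [0.001, -0.001, -1.0]]
ft_force: [0.7, 0.3, -0.1]
grip_width: 0.0444
```

```bash
python3 -m inch '45 0 0 10 0; 45 0 0 20 0; 45 0 0 24.5 0; 45 0 0 24.5 0'|grep -E "pos|ft|grip"; python3 - <<'E'
from rig import env
import cv2
for n,b in(("scene",(350,180,480,280)),):
    c=env.get_image(n)["color"][b[1]:b[3],b[0]:b[2]];cv2.imwrite(f"pics/g_{n}.png",cv2.resize(c,None,fx=6,fy=6,interpolation=2))
E
```

```text
position: [0.5325, 0.2645, 0.0253]
ft_force: [0.2, 0.0, 0.3]
grip_width: 0.0453
```

View pics/g_scene.png

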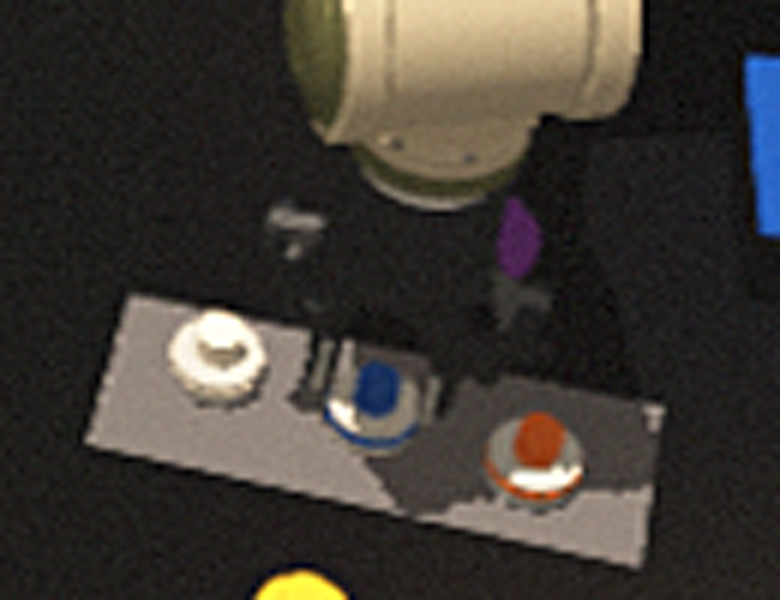

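The fingers straddle the blue knob (crop at about (378,388)). Closing.

```bash
python3 -m inch '30 0 0 0 0; 15 0 0 0 0; 15 0 0 0 0; 15 0 0 0 0; 15 0 0 0 0; 15 0 0 0 0' 40|grep -E "time|pos|ft|grip"; python3 -m inch '15 0 0 -10 0; 15 0 0 -30 0; 15 0 0 -60 0; 15 0 0 -100 0; 15 0 0 -140 0; 15 0 0 -147 0; 15 0 0 -147 0;15 0 0 -147 0' |grep -E "time|pos|ft|grip"; python3 - <<'E'
from rig import env
import cv2
for n,b in(("scene",(330,100,490,280)),):
    c=env.get_image(n)["color"][b[1]:b[3],b[0]:b[2]];cv2.imwrite(f"pics/h_{n}.png",cv2.resize(c,None,fx=3,fy=3,interpolation=2))
E
```

```text
time_s: 20.23
position: [0.5329, 0.2646, 0.0262]
ft_force: [-0.4, -1.3, 5.7]
grip_width: 0.0199
time_s: 21.22
position: [0.5321, 0.2644, 0.1712]
ft_force: [1.6, 0.5, -1.1]
grip_width: 0.0199
```

View pics/h_scene.png

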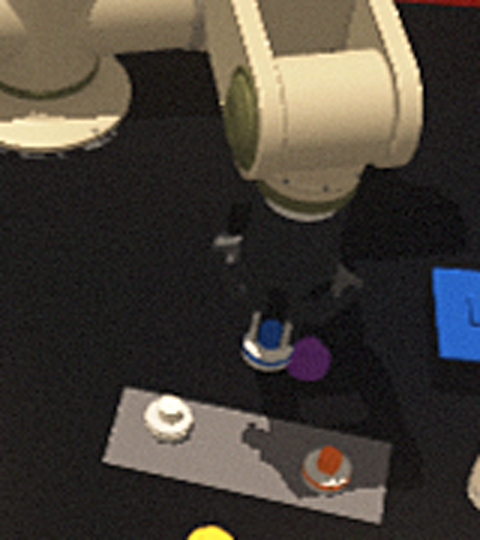

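```bash
python3 - <<'E'
from rig import env
from h import *
T=env.get_image("top");S=env.get_image("scene")
o=env.observe();print(o["position"],o["time_s"])
E=np.array([.5874,-.1362,.015])
print(proj(T,E),proj(S,E))
a=proj(T,E).astype(int);b=proj(S,E).astype(int)
c=lambda g,p:cv2.resize(g["color"][p[1]-30:p[1]+30,p[0]-32:p[0]+32],None,fx=6,fy=6,interpolation=2)
I=np.hstack([c(T,a),c(S,b)]);print(a,b);cv2.imwrite("pics/i.png",I)
# expected pocket rim drawn check
import math
for g,p,k in((T,a,0),(S,b,384)):
    for t in np.linspace(0,6.28,24):
        q=(proj(g,E+.025*np.array([math.cos(t),math.sin(t),0]))-p+np.array([32,30])+.5)*6; cv2.circle(I,(int(q[0])+k,int(q[1])),1,(0,0,255),-1)
cv2.imwrite("pics/i2.png",I)
# cartridge in hand: blue knob & white body in scene
hand=proj(S,np.array(o["position"])).astype(int);print("hand",hand)
cv2.imwrite("pics/j.png",cv2.resize(S["color"][hand[1]-40:hand[1]+40,hand[0]-40:hand[0]+40],None,fx=7,fy=7,interpolation=2))
E
```

```text
[0.53243452 0.26441326 0.17174905] 21.375
[366.20710727 240.03955296] [274.82281571 248.11962144]
[366 240] [274 248]
hand [419 212]
```

View pics/i2.png

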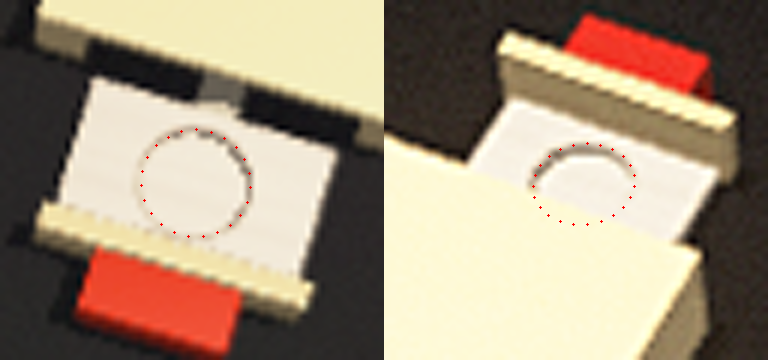

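View pics/j.png

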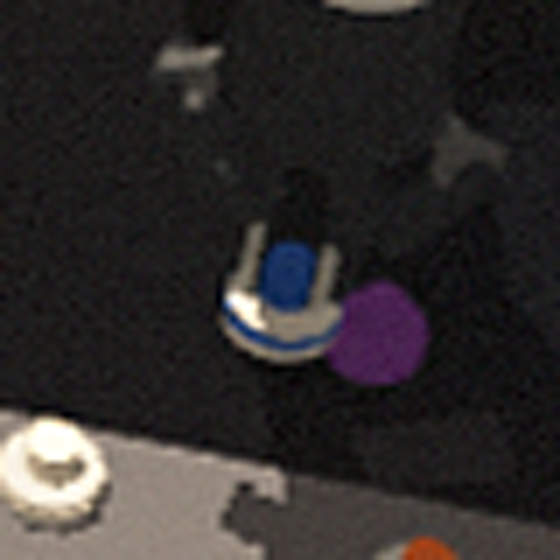

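```bash
python3 - <<'E'
from rig import env
from h import *
S=env.get_image("scene");o=env.observe();p=np.array(o["position"]);h=np.array([419,212])-40
C=p+[0,0,-.0042];I=cv2.resize(S["color"][h[1]:h[1]+80,h[0]:h[0]+80],None,fx=7,fy=7,interpolation=2)
for r,z,c in((.022,0,(0,0,255)),(.011,.018,(0,255,0)),(.019,-.018,(0,255,255))):
    for t in np.linspace(0,6.28,32):
        q=(proj(S,C+[r*np.cos(t),r*np.sin(t),z])-h+.5)*7;cv2.circle(I,(int(q[0]),int(q[1])),1,c,-1)
cv2.imwrite("pics/k.png",I);print(p)
E
```

```text
[0.53248004 0.26451865 0.17198588]
```

View pics/k.png

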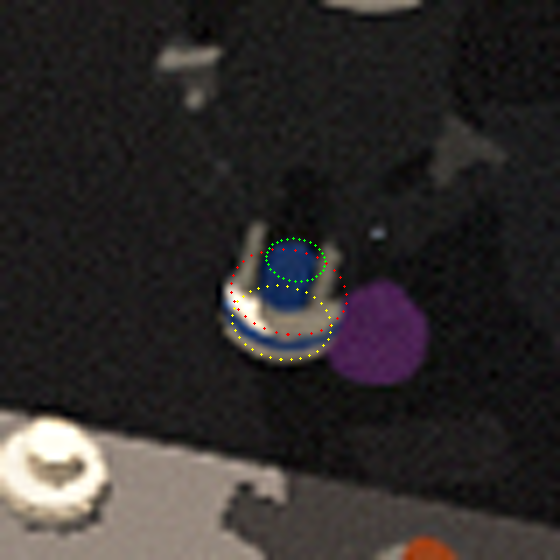

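```bash
python3 -m inch '15 13 29 0 0; 15 34 75 0 0; 15 56 125 0 0; 15 79 175 0 0; 15 101 225 0 0; 15 124 275 0 0; 15 146 325 0 0; 15 159 354 0 0; 15 165.5 369 0 0; 15 165.5 369 0 0'|grep -E "time|pos"; python3 -m inch '15 0 0 20 0; 15 0 0 50 0; 15 0 0 80 0; 15 0 0 98 0; 15 0 0 105 0; 15 0 0 105 0; 15 0 0 105 0'; python3 - <<'E'
from rig import env
from h import *
S=env.get_image("scene");o=env.observe();p=np.array(o["position"]);R=np.array(o["tool_rot"]);print(p,(R.T@(np.array([.5874,-.1362,p[2]])-p)*1000).round(2))
h=proj(S,p).astype(int)-40
cv2.imwrite("pics/l.png",cv2.resize(S["color"][h[1]:h[1]+80,h[0]:h[0]+80],None,fx=7,fy=7,interpolation=2))
E
```

```text
time_s: 22.68
position: [0.5875, -0.1363, 0.1725]
time_s: 23.55
position: [0.588, -0.1359, 0.0688]
tool_rot: [[0.96, -0.281, 0.001], [-0.281, -0.96, -0.001], [0.002, 0.0, -1.0]]
ft_force: [-0.5, -0.6, -0.9]
grip_width: 0.0202
[ 0.58796151 -0.13602218  0.06873843] [-0.49  0.33 -0.  ]
```

View pics/l.png

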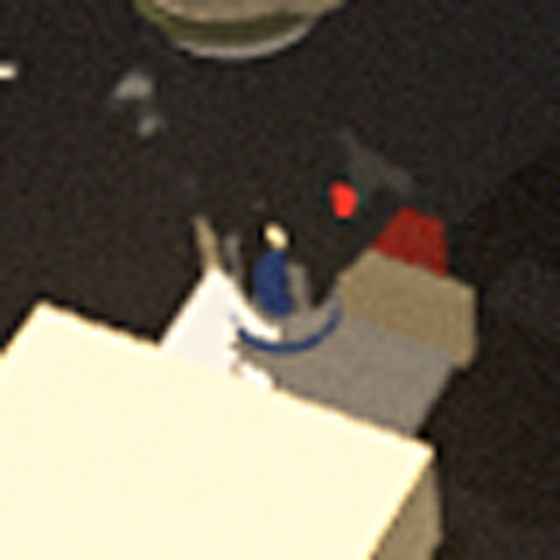

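```bash
python3 -m inch '15 -0.4 0.2 10 0; 15 -0.4 0.2 20 0; 15 -0.4 0.2 27 0; 15 -0.4 0.2 31 0; 15 -0.4 0.2 33 0; 15 -0.4 0.2 33 0'|grep -E "time|pos|ft";python3 -m inch '15 0 0 1 0; 15 0 0 2 0; 15 0 0 3 0; 15 0 0 3 0'|grep -E "time|pos|ft"
```

```text
time_s: 24.35
position: [0.5872, -0.1362, 0.0348]
ft_force: [0.1, 0.3, -0.6]
time_s: 24.85
position: [0.5871, -0.1362, 0.0318]
ft_force: [0.2, -0.1, -1.3]
```

```bash
python3 -m inch '15 0 0 0.7 0; 15 0 0 1.5 0; 15 0 0 1.5 0'|grep -E "time|pos|ft";python3 -m inch '15 0 0 0.5 0; 15 0 0 1 0; 15 0 0 1 0'|grep -E "time|pos|ft"
```

```text
time_s: 25.22
position: [0.5871, -0.1362, 0.0302]
ft_force: [0.1, -0.3, -0.6]
time_s: 25.6
position: [0.5871, -0.1362, 0.0293]
ft_force: [-0.7, 0.4, -0.9]
```

```bash
python3 -m inch '15 0 0 0.5 0; 15 0 0 1 0; 15 0 0 1 0'|grep -E "time|pos|ft"
```

```text
time_s: 25.98
position: [0.5873, -0.1363, 0.0292]
ft_force: [-2.9, -0.0, 7.8]
```

Contact with the well's floor at the expected height (TCP 0.029). Releasing.

```bash
python3 -m inch '15 0 0 -0.7 0; 28 0 0 -0.7 0; 45 0 0 -0.7 0; 45 0 0 -0.7 0; 45 0 0 -0.7 0; 45 0 0 -0.7 0'|grep -E "time|pos|ft|grip"; python3 -m inch '45 0 0 -10 0; 45 0 0 -30 0; 45 0 0 -60 0; 45 0 0 -80 0;45 0 0 -80 0'|grep -E "time|pos|ft|grip"; python3 - <<'E'
from rig import env
from h import *
S=env.get_image("scene");T=env.get_image("top")
E=np.array([.5874,-.1362,.015]);L=[]
for g in(S,T):
    h=proj(g,E).astype(int)-30
    I=cv2.resize(g["color"][h[1]:h[1]+60,h[0]:h[0]+60],None,fx=6,fy=6,interpolation=2)
    for r,z,c in((.022,.025,(0,0,255)),(.011,.043,(0,255,0))):
      for t in np.linspace(0,6.28,32):
        q=(proj(g,np.array([E[0],E[1],z])+[r*np.cos(t),r*np.sin(t),0])-h+.5)*6;cv2.circle(I,(int(q[0]),int(q[1])),1,c,-1)
    L.append(I)
cv2.imwrite("pics/m.png",np.hstack(L))
E
```

```text
time_s: 26.72
position: [0.5871, -0.1362, 0.029]
ft_force: [0.6, 0.7, -0.3]
grip_width: 0.0452
time_s: 27.35
position: [0.5878, -0.1365, 0.1109]
ft_force: [-0.2, 0.2, 0.5]
grip_width: 0.045
```

View pics/m.png

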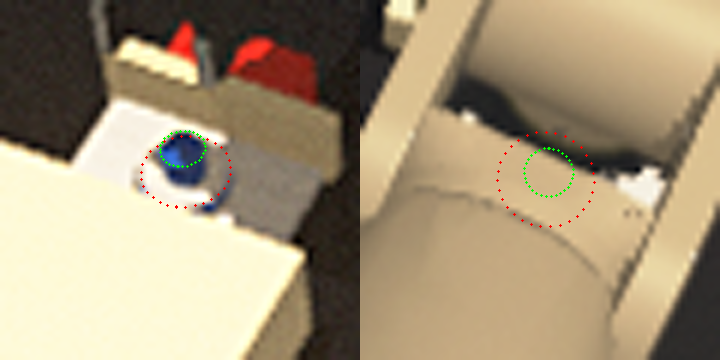

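```bash
python3 -m inch '0 -20 0 0 0; 0 -55 0 0 0; 0 -90 0 0 0; 0 -115 0 0 0; 0 -122 0 0 0; 0 -122 0 20 0; 0 -122 0 50 0; 0 -122 0 75 0; 0 -122 0 87 0; 0 -122 0 87 0'; python3 -m inch '0 0 0 0 0; 0 0 0 0 0'|grep -E "pos|ft|grip"; python3 - <<'E'
from rig import env
from h import *
S=env.get_image("scene");T=env.get_image("top")
E=np.array([.5874,-.1362,.015]);L=[]
for g in(S,T):
    h=proj(g,E).astype(int)-30
    I=cv2.resize(g["color"][h[1]:h[1]+60,h[0]:h[0]+60],None,fx=6,fy=6,interpolation=2)
    L.append(I)
cv2.imwrite("pics/n.png",np.hstack(L))
h=proj(S,E).astype(int)
c,s,_=blob(S,(100,120,30),(130,255,255),(h[0]-10,h[1]-13,h[0]+9,h[1]+2));print(c,s,proj(S,np.array([.5874,-.1362,.043])),proj(S,np.array([.5874,-.1362,.034])))
E
```

```text
time_s: 28.7
position: [0.4702, -0.1019, 0.0215]
tool_rot: [[0.959, -0.282, -0.001], [-0.282, -0.959, 0.001], [-0.001, -0.0, -1.0]]
ft_force: [0.1, -0.1, 0.7]
grip_width: 0.0003
position: [0.4705, -0.102, 0.0227]
ft_force: [-0.2, 0.6, -0.0]
grip_width: 0.0
[273.94736842 243.68421053] [271 240   7   8  38] [273.94695241 242.29735496] [274.23152724 244.18905485]
```

View pics/n.png

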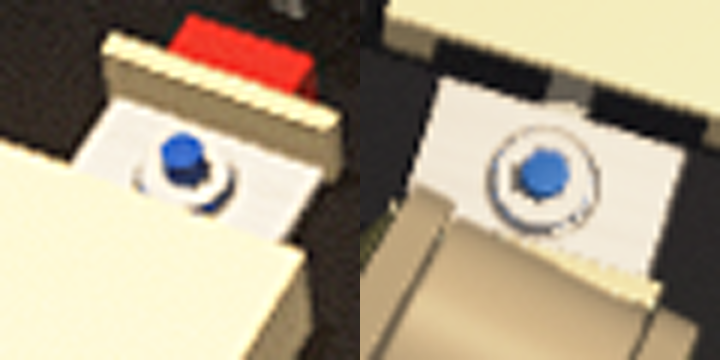

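The cartridge sits concentric and upright in the pocket. Pushing the tray in.

```bash
(python3 -m inch '0 6 0 0 0; 0 14 0 0 0; 0 22 0 0 0; 0 26 0 0 0; 0 29 0 0 0; 0 31 0 0 0; 0 33 0 0 0; 0 35 0 0 0; 0 37 0 0 0'; python3 -m inch '0 2 0 0 0; 0 4 0 0 0; 0 6 0 0 0; 0 8 0 0 0; 0 10 0 0 0; 0 12 0 0 0; 0 14 0 0 0' )|grep -E "time|pos|ft"
```

```text
time_s: 30.18
position: [0.5051, -0.1121, 0.022]
ft_force: [-2.9, 0.3, 1.7]
time_s: 31.05
position: [0.5191, -0.1162, 0.022]
ft_force: [-3.0, 0.3, 1.4]
```

```bash
(python3 -m inch '0 3 0 0 0; 0 6 0 0 0; 0 9 0 0 0; 0 12 0 0 0; 0 15 0 0 0; 0 18 0 0 0; 0 21 0 0 0; 0 24 0 0 0; 0 27 0 0 0; 0 30 0 0 0')|grep -E "time|pos|ft"
```

```text
time_s: 32.3
position: [0.5479, -0.1247, 0.022]
ft_force: [-4.1, 1.2, 1.0]
```

```bash
(python3 -m inch '0 3 0 0 0; 0 6 0 0 0; 0 9 0 0 0; 0 12 0 0 0; 0 15 0 0 0; 0 18 0 0 0; 0 21 0 0 0; 0 24 0 0 0; 0 27 0 0 0; 0 30 0 0 0')|grep -E "time|pos|ft"
```

```text
time_s: 33.55
position: [0.5767, -0.1331, 0.022]
ft_force: [-6.5, 1.6, 1.2]
```

```bash
(python3 -m inch '0 1.5 0 0 0; 0 3 0 0 0; 0 4.5 0 0 0; 0 6 0 0 0; 0 7.5 0 0 0; 0 9 0 0 0; 0 10.5 0 0 0; 0 10.5 0 0 0')|grep -E "time|pos|ft"; python3 -m inch '0 1 0 0 0; 0 2 0 0 0; 0 3 0 0 0; 0 4 0 0 0; 0 4 0 0 0'|grep -E "time|pos|ft"
```

```text
time_s: 34.55
position: [0.5867, -0.1361, 0.022]
ft_force: [-5.0, 0.9, 0.5]
time_s: 35.17
position: [0.5905, -0.1372, 0.022]
ft_force: [-5.0, 1.2, 0.1]
```

```bash
(python3 -m inch '0 1 0 0 0; 0 2 0 0 0; 0 3 0 0 0; 0 3 0 0 0')|grep -E "time|pos|ft"
```

```text
time_s: 35.67
position: [0.5933, -0.138, 0.022]
ft_force: [-5.7, 1.4, 0.9]
```

```bash
(python3 -m inch '0 0.5 0 0 0; 0 1 0 0 0; 0 1 0 0 0')|grep -E "time|pos|ft"
```

```text
time_s: 36.05
position: [0.5942, -0.1383, 0.022]
ft_force: [-5.2, 2.1, 1.4]
```

```bash
(python3 -m inch '0 0.5 0 0 0; 0 1 0 0 0; 0 1 0 0 0')|grep -E "time|pos|ft"
```

```text
time_s: 36.42
position: [0.5952, -0.1385, 0.022]
ft_force: [-4.9, 1.6, 1.0]
```

```bash
(python3 -m inch '0 0.5 0 0 0; 0 1 0 0 0; 0 1 0 0 0')|grep -E "time|pos|ft"
```

```text
time_s: 36.8
position: [0.5961, -0.1388, 0.022]
ft_force: [-5.5, -0.0, 0.4]
```

```bash
(python3 -m inch '0 0.5 0 0 0; 0 1 0 0 0; 0 1 0 0 0')|grep -E "time|pos|ft"
```

```text
time_s: 37.17
position: [0.5971, -0.1391, 0.022]
ft_force: [-4.7, 1.6, 0.7]
```

```bash
(python3 -m inch '0 0.5 0 0 0; 0 1 0 0 0; 0 1 0 0 0')|grep -E "time|pos|ft"
```

```text
time_s: 37.55
position: [0.5981, -0.1394, 0.022]
ft_force: [-5.9, 1.1, 0.9]
```

```bash
(python3 -m inch '0 0.5 0 0 0; 0 1 0 0 0; 0 1 0 0 0')|grep -E "time|pos|ft"
```

```text
time_s: 37.92
position: [0.599, -0.1397, 0.022]
ft_force: [-5.0, 1.6, 1.4]
```

```bash
(python3 -m inch '0 0.5 0 0 0; 0 1 0 0 0; 0 1 0 0 0')|grep -E "time|pos|ft"
```

```text
time_s: 38.3
position: [0.6, -0.14, 0.022]
ft_force: [-5.6, 2.5, 0.6]
```

```bash
(python3 -m inch '0 0.5 0 0 0; 0 1 0 0 0; 0 1 0 0 0')|grep -E "time|pos|ft"
```

```text
time_s: 38.67
position: [0.6009, -0.1402, 0.022]
ft_force: [-4.4, 1.9, 1.0]
```

```bash
(python3 -m inch '0 0.5 0 0 0; 0 1 0 0 0; 0 1 0 0 0')|grep -E "time|pos|ft"
```

```text
time_s: 39.05
position: [0.6019, -0.1405, 0.022]
ft_force: [-5.3, 2.3, -0.2]
```

```bash
(python3 -m inch '0 0.5 0 0 0; 0 1 0 0 0; 0 1 0 0 0')|grep -E "time|pos|ft"
```

```text
time_s: 39.42
position: [0.6028, -0.1408, 0.022]
ft_force: [-4.8, 1.5, 1.4]
```

```bash
(python3 -m inch '0 0.5 0 0 0; 0 1 0 0 0; 0 1 0 0 0')|grep -E "time|pos|ft"
```

```text
time_s: 39.8
position: [0.6038, -0.1411, 0.022]
ft_force: [-5.5, 1.8, 0.7]
```

```bash
(python3 -m inch '0 0.5 0 0 0; 0 1 0 0 0; 0 1 0 0 0')|grep -E "time|pos|ft"
```

```text
time_s: 40.17
position: [0.6047, -0.1414, 0.022]
ft_force: [-4.9, 1.4, 1.3]
```

```bash
(python3 -m inch '0 0.5 0 0 0; 0 1 0 0 0; 0 1 0 0 0')|grep -E "time|pos|ft"
```

```text
time_s: 40.55
position: [0.6057, -0.1416, 0.022]
ft_force: [-4.8, 1.4, 1.3]
```

```bash
(python3 -m inch '0 0.5 0 0 0; 0 1 0 0 0; 0 1 0 0 0')|grep -E "time|pos|ft"
```

```text
time_s: 40.92
position: [0.6064, -0.1419, 0.022]
ft_force: [-6.0, 2.2, 1.5]
```

Beginning to meet the stop (motion 0.7 of 1 mm, about the same place as before).

```bash
(python3 -m inch '0 0.4 0 0 0; 0 0.8 0 0 0; 0 0.8 0 0 0')|grep -E "time|pos|ft"
```

```text
time_s: 41.3
position: [0.6069, -0.142, 0.022]
ft_force: [-7.2, 1.3, 3.1]
```

```bash
(python3 -m inch '0 0.4 0 0 0; 0 0.8 0 0 0; 0 0.8 0 0 0')|grep -E "time|pos|ft"
```

```text
time_s: 41.68
position: [0.6073, -0.1421, 0.022]
ft_force: [-9.7, 3.0, 4.3]
```

```bash
(python3 -m inch '0 0.4 0 0 0; 0 0.7 0 0 0; 0 0.7 0 0 0')|grep -E "time|pos|ft"
```

```text
time_s: 42.05
position: [0.6076, -0.1422, 0.022]
ft_force: [-10.9, 2.6, 5.2]
```

```bash
(python3 -m inch '0 0.3 0 0 0; 0 0.3 0 0 0'; python3 -m inch '0 -2 0 0 0; 0 -5 0 0 0; 0 -9 0 0 0; 0 -14 0 0 0; 0 -20 0 0 0; 0 -30 0 0 0; 0 -45 0 0 0; 0 -60 0 0 0; 0 -70 0 0 0;  0 -70 0 0 0')|grep -E "time|pos|ft"; python3 -m inch '0 0 0 -20 0; 0 0 0 -60 0; 0 -20 0 -110 0; 0 -60 0 -150 0; 0 -100 0 -180 0; 0 -130 0 -200 0; 0 -150 0 -210 0; 0 -150 0 -210 0; 0 -150 0 -210 0'|grep -E "time|pos|ft"
python3 - <<'E'
from rig import env
import cv2
from h import *
S=env.get_image("scene");T=env.get_image("top")
c=lambda g,b:cv2.resize(g["color"][b[1]:b[1]+110,b[0]:b[0]+120],None,fx=3,fy=3,interpolation=2)
cv2.imwrite("pics/o.png",np.hstack([c(S,(200,220)),c(T,(320,135))]))
hsv=cv2.cvtColor(T["color"],cv2.COLOR_BGR2HSV)
r=cv2.inRange(hsv,np.array((0,150,80)),np.array((10,255,255)));r[:210]=0;r[255:]=0;r[:,:335]=0;r[:,395:]=0
cc=max(cv2.findContours(r,0,2)[0],key=cv2.contourArea);print(cv2.minAreaRect(cc))
E
```

```text
time_s: 42.3
position: [0.6078, -0.1422, 0.022]
ft_force: [-11.2, 1.8, 5.6]
time_s: 43.55
position: [0.5421, -0.123, 0.0223]
ft_force: [0.1, -0.2, -0.8]
time_s: 44.68
position: [0.3989, -0.0811, 0.2318]
ft_force: [-0.4, -0.1, 0.4]
((369.55950927734375, 229.5567626953125), (26.54125213623047, 12.939779281616211), 17.10272979736328)
```

View pics/o.png

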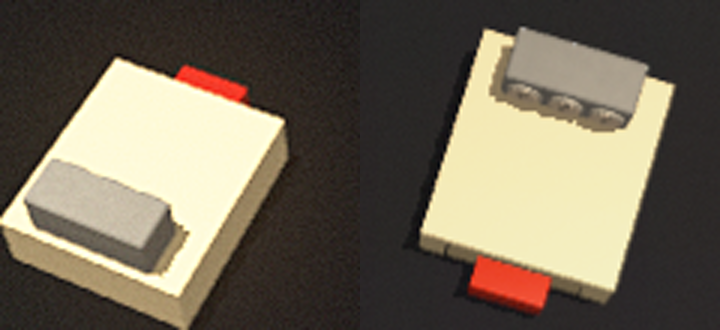

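The pad outline in the top view is identical to the one at the start, so the tray is latched at 0. The arm is clear.

```bash
python3 - <<'E'
from rig import env
o=env.observe();print(o["time_s"],o["ft_force"])
env.close_job()
E
```

```text
44.775 [ 0.52283436 -0.08681107 -0.88877986]
the job is handed in; nothing more can be done
```

The job is done and was handed in at 44.8 s. I pressed the pad and the tray popped out. I then set the blue cartridge in the pocket and pushed the tray back in until the latch caught. The highest force along the push was about 12 N when opening and 11–12 N when closing.

- **Cartridge:** before closing, both views showed it upright and concentric in the pocket. It had touched the well's floor at the expected height, and the tray went in without striking the lintel.
- **Latch:** after I let go, the pad's outline in the top view matched the starting picture exactly, so the tray is latched shut. The arm was clear, with no force beyond sensor noise.
- **Not checked:** the cartridge can't be seen with the tray shut, so its final seating rests on those earlier checks. I also didn't re-measure the other cartridges or bench items at the end, though no unexpected force showed in the readings.

No check failed or disagreed by more than about 2 mm. The two cameras' readings of the cartridge differed by that much, so I used a value between them.

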